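# Load a slotted brass weight on the spring tester

### The job

Add the brass slotted weight with the blue grip to the carrier of the grey spring tester: slide it sideways onto the stem from the tester's front, under the cap, grip trailing towards the front. Then turn it a quarter turn about the stem, either way, so that its slot no longer lies over the slot of the weight below, and leave it fully seated, flat on that weight, and let go of it. Work gently, never forcing the weight against the stem, and leave everything else where it is.

Things in the scene. Friction and masses are not known exactly. Their poses are not given: they have to be found in the camera images.
- stand: Spring tester: grey housing 150 (x) x 140 (y) x 36 mm high with a blue band, fixed to the bench. Origin: centre of its underside, on the bench; z up; its front faces its own -x (roughly to the robot) and has a yellow and a red button. On its top an upright carrier for slotted weights (pan, stem and cap), one weight already on it.
- stand_axis (a point): Where the stem's axis would be if the carrier stood centred: fixed point on the tester, 62 mm above the bench, axes as stand. The carrier is rigid but is locked anywhere up to 10 mm off this axis along the tester's x and up to 10 mm along its y. That offset is NOT in any reading: find it by touch (or eye). Never push the weight against the stem with over 12 N.
- stand_stem (a point): Nominal point (same unmeasured offset of up to 10 mm each way) half-way up the free stem, 80 mm above the bench. Steel stem 8 mm in diameter, with a steel cap of 18 mm diameter on top, 95 to 103 mm above the bench, so a weight can only come on from the side.
- stand_boss (a point): Nominal point (same unmeasured offset) at the top of the boss of the weight already on the pan, 66 mm above the bench. That weight: brass, 70 mm diameter, 46 to 62 mm above the bench, its slot opening to the tester's back (+x). Round boss on it: 4 mm high, 26 mm across at the foot, 22 mm at the top. Pan: aluminium, 84 mm diameter, 40 to 46 mm.
- brass_center (a point): Brass slotted weight to be loaded, loose, about 0.3 kg, flat on the bench: disc 70 mm in diameter, 14 mm thick. Point on its axis, 7 mm above its underside. Axes: z up, slot opens to +x, blue grip at -x. Seated on the lower weight (underside 62 mm above the bench) this point is 69 mm above the bench; unseated on the boss it is 4 mm higher.
- brass_slot (a point): Middle of the brass weight's slot mouth, at its rim, 35 mm from the axis; axes as brass_center. Slot 11 mm wide, right through; from 19 mm out it flares to 36 mm at the rim. Its flat closed end lies 5.5 mm past the disc's axis on the grip's side: with an 8 mm stem touching that end, the stem's axis is 1.5 mm from the disc's axis.
- brass_recess (a point): Centre of the brass weight's underside: a round recess 30 mm across and 5 mm deep that drops over the 26 mm boss of the weight below (2 mm play all round); the slot leads into it. When seated the weight lies flat on the one below and can still be turned about the stem.
- brass_fin (a point): Point to hold on the brass weight's upright blue grip: a block 20 mm long (along the weight's x), 12 mm thick (along its y), 40 mm tall, from 2 to 42 mm above the weight's underside, centred 50 mm from the disc's axis on the side away from the slot. Point on the block's centre line, 24 mm above the underside. Axes as brass_center.
- steel: A second slotted weight of the same shape, dark steel with a black grip, to be left alone. Origin: on its axis, at its underside.
- meter: Yellow hand multimeter, 90 x 160 x 34 mm, lying on the bench, to be left alone. Origin: centre of its underside.
- driver: Screwdriver lying on the bench, to be left alone. Origin: in its middle, at its underside.
There are look-alikes about, which are no part of the job. Of the things that look like the part that bears brass_center, take the one that is farthest from the robot's base at the start. There is more than one size of the stand; the one meant has the size given above.

How it is judged:
By the outcome, as a careful person would: the job done as asked, in the order asked, and still so for the second after the job is handed in, with the robot touching nothing.
It also fails if it takes over 72 s, if anything falls off the work surface, if the arm or the gripper's body presses on something with over 40 N, if the wrist force passes 120 N, or if a joint passes its speed limit or range.

### The arm

A 6-joint arm with a two-finger parallel gripper is mounted at the origin on the work surface. World frame = base frame: x ahead of the robot, y to its left, z up, the work surface at z = 0. Lengths are in mm, angles in degrees, forces in N, time in s.
With the tool pointing down it reaches from about 325 to 900 mm from the base axis. Payload 3.5 kg.
Tool frame: the origin (TCP) lies on the centre line of the jaws, within the pads' length; the fingertips stand 17 mm ahead of it and the grasp point (between the pads) lies 2 mm behind it (robot.tips_ahead is the distance from the TCP to the fingertips, in mm); y points along the fingers, x is the direction in which the jaws open and shut, and the axes are right-handed (so a half turn about y gives the same grasp; the last joint's range is limited). The gripper opens to 85 mm and grips with 20 to 120 N. Pads are 22 mm wide; open, the fingers measure 114 mm over their backs; the gripper's body (76 mm by 85 mm) begins 54 mm behind the grasp point. The pads swing forward as they close: fully open they stand 13 mm farther back than shut.
Start: joints at [64.034, 15.837, -1.513, 72.651, 0, 84.076], TCP at [214.2, 587.146, 248.313] pointing down, gripper open.
Joint ranges: [-178.77, 178.77], [-48.84, 107.48], [-61.69, 71.31], [-111.58, 123.2], [-90, 87.43], [-180, 180]. Speed limits (degrees/s): [147.25, 147.25, 180, 180, 180, 180].

### API

Orientations are given as a 3x3 rotation matrix whose columns are the frame's x, y, z axes.
In Python, from cell import sensors, imaging, workorder, spotter, robot gives the robot as it stands.
- The arm moves only by the tool move_arm, never from a script. Its argument "plan" is a list of rows, each a list of 2 entries, a list of its own where there are three numbers: the shift along the tool's x, y, z in m, then the turn about the tool's y in rad. A call has 1 to 12 rows; each row shifts and turns the pose as measured when the row begins, along the tool's axes as they then stand; what a row does not reach is not made up. A row lasts 1/10 s, in which the tool goes at most 50 mm and 8.59 degrees, less where a joint would pass 70% of its speed; a pose out of reach is approached as far as the arm can. A call is refused whole if a number of a shift passes 0.05 or a number of a turn 0.15, either way. A call with a gripper value outside its range is refused whole. "hand" is the closure in counts, from 0 (fully open) to 255 (shut), set as the call begins (left out, the last holds). The fingers move at their own pace and stop on an object; the grip force is fixed at half the most. Time passes only in rows, so rows that do not move let the fingers close. It gives the time, the measured TCP pose, the force and the opening at its end, in the units of the state.
- sensors.observe(): the state, without advancing time (a new reading comes with each control period).
- imaging.camera(name): name is "scene" or "top" or "wrist"; returns (picture, depth): 384x512x3 uint8, blue, green, red; 384x512 float32, mm along the optical axis (not along the pixel's ray), 0 where there is no reading.
- imaging.camera_model(name): a dict with "intrinsics" (3x3 intrinsics, pixels), "camera_from_world" (4x4, takes a point from world to camera coordinates). Camera axes: x right, y up, looking along -z (the intrinsics and any distortion apply to the point x, -y, -z); pixel columns grow to the right and rows downward; lengths in mm; the calibration is good to about 2 mm. A picture is of the moment at which its call begins: read the wrist's pose just before it. camera_model takes no time and is no camera call; for the wrist camera it gives the pose at the moment of the call.
- workorder.hand_in(): hands the job in, once; it reports no verdict.
Trained networks look in the newest picture that a camera, given by its name, has taken for a name from the list of things; names that differ only in an ending like _2 or _b are one class to them, and where a whole thing is asked for, a point or a joint stands for the part that bears it (a point fixed in the world has none). Each returns a list of dicts, best first, with "score" (0 to 1); they miss things now and then, are a little off and sometimes report something else, mostly with a low value. They report only what shows in the picture. A call takes as long as a camera call. They do not tell look-alikes from the thing itself.
- spotter.find_in(camera, target): "centre" ([column, row] in pixels, amid what is visible of it).
- spotter.trace(camera, target): "pixels" (384x512 bool, what is visible of it) and "centre" ([column, row] in pixels, amid what is visible of it).
- spotter.place_of(camera, target): "centre" ([column, row] in pixels: a listed point, or the origin of a listed thing).
The state is a dict: "time_s": time; "joint_pos": joint angles; "joint_velocities": joint speeds; "tau": joint torques, N m; "tcp_pos": TCP position; "eef_rot": TCP orientation; "wrist_force": force on the tool from outside, world axes, zero at the start; "ft_torque": the same for the moment, N m; "gripper_width": finger opening in mm.
Only numpy, scipy, OpenCV 4.12 (cv2) and the standard library are available. Lean on these libraries where they do the work, as an engineer would, in place of code of your own. Each camera call takes 0.05 s, during which the arm holds its last target. There are 200 camera calls.

## Working session

There is one attempt and no reset: what is moved stays moved. The work goes in short steps, Python scripts to look and compute and a tool call to move; the robot and the scene stay as the last step left them, time stands still between calls to the robot, and variables do not carry over. Pictures are saved under pics/ and viewed, about 8 in all and at most 12, crops included, and the job is handed in when it is done.

Besides the shell and the picture viewer there is one more tool, called as name([rows], argument=value, ...), one row to a line, values as JSON. move_arm: Moves the arm, as the interface text tells. Its arguments: {"type":"object","properties":{"plan":{"type":"array"},"hand":{"type":"number"}},"required":["plan"]}

```bash
ls; mkdir -p pics
cat > h.py <<'E'
import numpy as np, cv2
from cell import sensors, imaging, workorder, spotter, robot
def ray(m,px):
    K=np.array(m["intrinsics"]);T=np.array(m["camera_from_world"])
    d=np.linalg.inv(K)@[px[0],px[1],1]; d=np.array([d[0],-d[1],-d[2]])
    R=T[:3,:3];return -R.T@T[:3,3], R.T@d
def atz(m,px,z):
    c,d=ray(m,px);return c+d*(z-c[2])/d[2]
def cloud(m,dep):
    K=np.array(m["intrinsics"]);T=np.array(m["camera_from_world"])
    v,u=np.mgrid[:dep.shape[0],:dep.shape[1]]
    d=np.stack([u,v,np.ones_like(u)],-1)@np.linalg.inv(K).T
    p=d*dep[...,None]*np.array([1,-1,-1]);return (p-T[:3,3])@T[:3,:3]
E
python3 - <<'E'
from h import *
np.set_printoptions(precision=1,suppress=True)
s=sensors.observe();print(s)
for n in["scene","top"]:
    im,d=imaging.camera(n);cv2.imwrite(f"pics/{n}0.png",im);m=imaging.camera_model(n);P=cloud(m,d)
    print(n,m)
    for t in["brass_center","brass_fin","stand","stand_axis","stand_stem","steel"]:
        for r in spotter.place_of(n,t)[:4]:
            u,v=np.round(r["centre"]).astype(int);print(n,t,round(r["score"],2),u,v,P[v,u] if 0<=u<512 and 0<=v<384 else'')
E
```

```text
pics
{'time_s': 0.0, 'joint_pos': array([64. , 15.9, -1.6, 72.6, -0. , 84.1]), 'joint_velocities': array([ 0. ,  0. ,  0. , -0.1, -0.1, -0. ]), 'tau': array([ -0. , -44.6,  29.5,   0. ,  -0. ,  -0. ]), 'tcp_pos': array([213.9, 586.5, 247.2]), 'eef_rot': array([[ 0.3, -0. , -0.9],
       [ 0.9, -0. ,  0.3],
       [-0. , -1. ,  0. ]]), 'wrist_force': array([-0.1, -0.1, -0.3]), 'ft_torque': array([ 0., -0., -0.]), 'gripper_width': 85.08144392410328}
scene {'intrinsics': array([[421.3,   0. , 257.4],
       [  0. , 421.3, 193.8],
       [  0. ,   0. ,   1. ]]), 'camera_from_world': array([[   -0.4,     0.9,     0. ,   184.5],
       [   -0.6,    -0.3,     0.8,   212.5],
       [    0.7,     0.3,     0.6, -1425.5],
       [    0. ,     0. ,     0. ,     1. ]])}
scene brass_center 0.91 163 170 [ 415.7 -316.9   14. ]
scene brass_center 0.67 215 179 [ 383.7 -164.9    9.1]
scene brass_center 0.59 144 206 [ 570.5 -272.4   16. ]
scene brass_center 0.28 136 217 [ 601.8 -277.3    1.6]
scene brass_fin 0.81 177 170 [ 417.1 -267.1   30.7]
scene brass_fin 0.74 141 191 [ 533.7 -306.    27.1]
scene br
[... 817 characters left out ...]
2 [ 386.8 -160.2    0.3]
top brass_center 0.91 383 178 [ 570.1 -300.3   15.9]
top brass_center 0.67 390 242 [ 404.5 -328.7   -2.2]
top brass_center 0.62 134 196 [451.5 344.7  26.6]
top brass_fin 0.94 336 256 [ 350.4 -181.9   40.9]
top brass_fin 0.89 388 192 [ 525.6 -305.    42.2]
top brass_fin 0.6 372 235 [ 411.1 -267.8   42.2]
top brass_fin 0.21 375 179 [ 570.7 -284.6   -1.4]
top stand 0.94 131 307 [184.6 283.2  81.9]
top stand 0.86 213 167 [540.  145.3  61.4]
top stand_axis 0.72 123 308 [180.8 300.3  83.3]
top stand_axis 0.66 211 156 [567.3 153.5  65.6]
top stand_stem 0.97 119 310 [178.7 299.1 108.8]
top stand_stem 0.74 213 153 [562.1 142.7 104.6]
top steel 0.71 305 184 [532.9 -95.7  14. ]
```

```bash
python3 -c "
import cv2,numpy as np
a=cv2.imread('pics/scene0.png');b=cv2.imread('pics/top0.png')
cv2.imwrite('pics/a.png',cv2.resize(b,(800,600),interpolation=3))
cv2.imwrite('pics/b.png',cv2.resize(a,(800,600),interpolation=3))"
```

```text
(no output)
```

View pics/a.png

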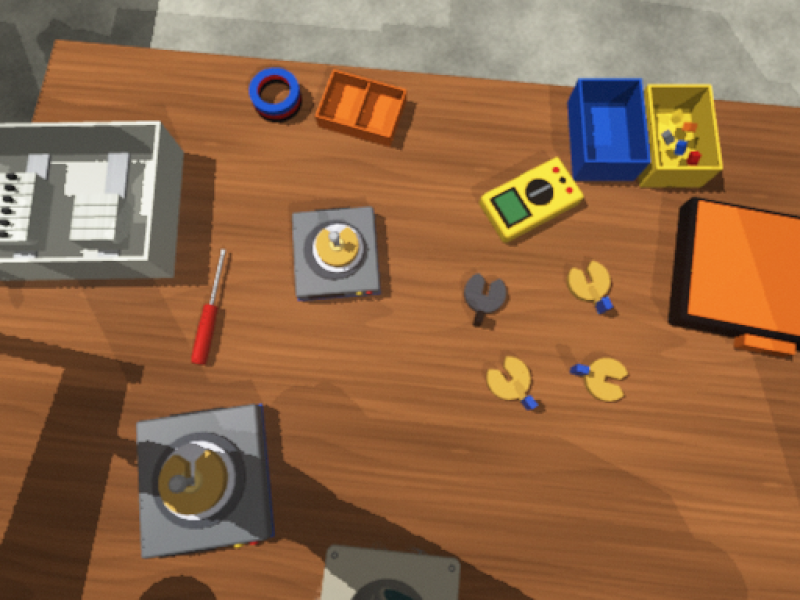

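View pics/b.png

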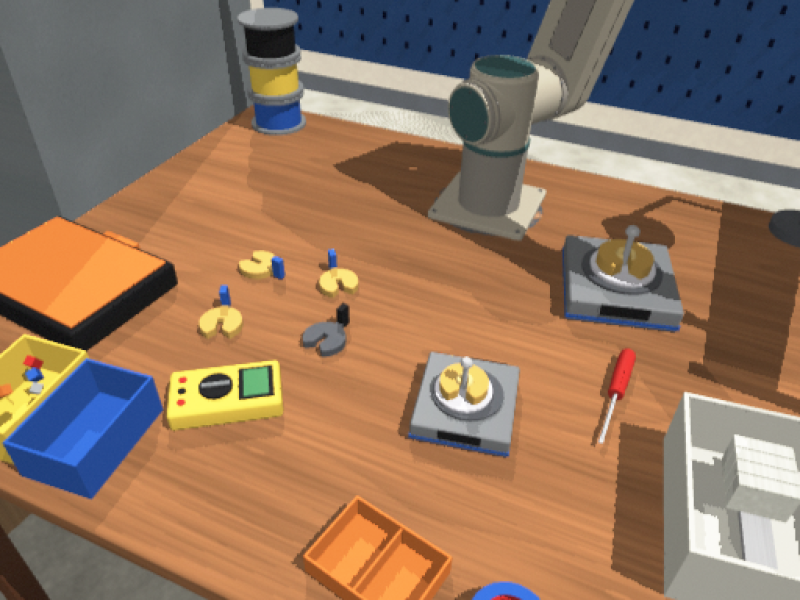

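Top view (800×600): brass weights at (590,280), (512,378), (605,378). The farthest is (590,280). The small tester is at (335,250) and the larger look-alike at (200,480). I'll refine both poses from depth.

```bash
cat >> h.py <<'E'
def circ(p):
    A=np.c_[2*p[:,:2],np.ones(len(p))];s=np.linalg.lstsq(A,(p[:,:2]**2).sum(1),rcond=None)[0]
    return s[:2],np.sqrt(s[2]+s[:2]@s[:2])
E
python3 - <<'E'
from h import *
np.set_printoptions(precision=1,suppress=True)
s=sensors.observe();R=s["eef_rot"];print("toolx yaw",np.degrees(np.arctan2(R[1,0],R[0,0])))
for n in["top","scene"]:
    im,d=imaging.camera(n);m=imaging.camera_model(n);P=cloud(m,d).reshape(-1,3)[d.ravel()>0]
    def sel(c,r,a,b): 
        q=P[(np.hypot(P[:,0]-c[0],P[:,1]-c[1])<r)&(P[:,2]>a)&(P[:,2]<b)];return q
    q=sel((575,-285),75,9,20);h=cv2.minEnclosingCircle(q[:,:2].astype(np.float32))
    f=sel((575,-285),90,30,50);print(n,"disc",len(q),h,q.mean(0),"fin",len(f),f.mean(0))
    for a,b,r in[(96,112,40),(54,66,60),(30,40,120),(41,49,60)]:
        g=sel((562,148),r,a,b);print(a,b,len(g),g.mean(0),cv2.minEnclosingCircle(g[:,:2].astype(np.float32)),cv2.minAreaRect(g[:,:2].astype(np.float32)))
E
```

```text
toolx yaw 69.9559141752151
top disc 486 ((553.9591674804688, -289.2325439453125), 46.44750213623047) [ 560.1 -285.    14.2] fin 52 [ 520.2 -303.4   39.7]
96 112 41 [567.4 143.7 102.3] ((567.8894653320312, 144.24884033203125), 8.815418243408203) ((568.2590942382812, 144.02975463867188), (16.354116439819336, 14.791607856750488), 7.004864692687988)
54 66 470 [563.  142.8  62.1] ((567.8419799804688, 144.71437072753906), 35.745086669921875) ((565.44775390625, 144.2763671875), (66.58807373046875, 69.22953033447266), 10.759531021118164)
30 40 1893 [562.1 150.5  36.2] ((566.3699340820312, 150.7793426513672), 99.04280090332031) ((566.7936401367188, 150.95770263671875), (155.4096221923828, 140.15304565429688), 10.864373207092285)
41 49 348 [562.1 149.1  44.5] ((566.3060302734375, 150.56912231445312), 51.874149322509766) ((566.9825439453125, 151.6430206298828), (100.82349395751953, 100.10738372802734), 76.96546173095703)
scene disc 373 ((557.1069946289062, -288.6433410644531), 46.13591766357422) [ 565.1 -285.    14.8] fin 47 [ 525.8 -303.5   39.2]
96 112 47 [573.2 144.3 101.8] ((571.2061157226562, 143.76234436035156), 9.081387519836426) ((572.184326171875, 144.4381103515625), (14.189010620117188, 15.31301212310791), 19.420581817626953)
54 66 486 [572.7 144.6  62. ] ((569.6359252929688, 144.72039794921875), 36.647682189941406) ((569.8822631835938, 143.4999542236328), (67.85816955566406, 67.2903823852539), 20.695756912231445)
30 40 1951 [584.8 155.9  36.5] ((570.13232421875, 150.98178100585938), 100.6686782836914) ((568.7536010742188, 149.6328125), (157.08087158203125, 140.1232452392578), 10.810992240905762)
41 49 453 [588.2 155.3  44.9] ((569.6011352539062, 149.4263916015625), 52.13041687011719) ((574.8951416015625, 152.4311981201172), (89.16375732421875, 102.6427230834961), 28.59754753112793)
```

```bash
cat >> h.py <<'E'
def yaw():
    R=sensors.observe()["eef_rot"];return np.degrees(np.arctan2(R[1,0],R[0,0]))
def plan(tp,ty,n,pivot=None):
    """rows to TCP tp, tool-x yaw ty (deg); pivot: rotate about that xy instead"""
    s=sensors.observe();p=np.array(s["tcp_pos"]);y0=yaw();rows=[];tp=np.array(tp,float)
    c=p.copy()
    for i in range(1,n+1):
        a=np.radians(y0+(ty-y0)*(i-1)/n)
        if pivot is None: q=p+(tp-p)*i/n
        else:
            b=np.radians((ty-y0)*i/n);r=p[:2]-pivot
            q=np.array([*(np.array(pivot)+[np.cos(b)*r[0]-np.sin(b)*r[1],np.sin(b)*r[0]+np.cos(b)*r[1]]),p[2]+(tp[2]-p[2])*i/n])
        R=np.array([[np.cos(a),0,-np.sin(a)],[np.sin(a),0,np.cos(a)],[0,-1,0]])
        rows.append([[round(v,4) for v in (R.T@(q-c)/1000)],round(-np.radians(ty-y0)/n,3)]);c=q
    print(p.round(1),round(y0,1),"F",np.array(s["wrist_force"]).round(1));print(str(rows).replace(" ",""))
E
python3 -c "
from h import *
plan([523,-303.5,200],113.7,22)"
```

```text
[214.2 587.2 248.4] 70.0 F [ 0.6  0.4 -0.5]
[[[np.float64(-0.0332),np.float64(0.0022),np.float64(-0.0271)],np.float64(-0.035)],[[np.float64(-0.0341),np.float64(0.0022),np.float64(-0.0259)],np.float64(-0.035)],[[np.float64(-0.035),np.float64(0.0022),np.float64(-0.0247)],np.float64(-0.035)],[[np.float64(-0.0359),np.float64(0.0022),np.float64(-0.0235)],np.float64(-0.035)],[[np.float64(-0.0366),np.float64(0.0022),np.float64(-0.0222)],np.float64(-0.035)],[[np.float64(-0.0374),np.float64(0.0022),np.float64(-0.0209)],np.float64(-0.035)],[[np.float64(-0.0381),np.float64(0.0022),np.float64(-0.0196)],np.float64(-0.035)],[[np.float64(-0.0388),np.float64(0.0022),np.float64(-0.0183)],np.float64(-0.035)],[[np.float64(-0.0394),np.float64(0.0022),np.float64(-0.0169)],np.float64(-0.035)],[[np.float64(-0.0399),np.float64(0.0022),np.float64(-0.0155)],np.float64(-0.035)],[[np.float64(-0.0404),np.float64(0.0022),np.float64(-0.0141)],np.float64(-0.035)],[[np.float64(-0.0409),np.float64(0.0022),np.float64(-0.0127)],np.float64(-0.035)],[[np.float64(-0.0413),np.float64(0.0022),np.float64(-0.0113)],np.float64(-0.035)],[[np.float64(-0.0417),np.float64(0.0022),np.float64(-0.0099)],np.float64(-0.035)],[[np.float64(-0.042),np.float64(0.0022),np.float64(-0.0084)],np.float64(-0.035)],[[np.float64(-0.0423),np.float64(0.0022),np.float64(-0.007)],np.float64(-0.035)],[[np.float64(-0.0425),np.float64(0.0022),np.float64(-0.0055)],np.float64(-0.035)],[[np.float64(-0.0427),np.float64(0.0022),np.float64(-0.004)],np.float64(-0.035)],[[np.float64(-0.0428),np.float64(0.0022),np.float64(-0.0025)],np.float64(-0.035)],[[np.float64(-0.0428),np.float64(0.0022),np.float64(-0.001)],np.float64(-0.035)],[[np.float64(-0.0428),np.float64(0.0022),np.float64(0.0005)],np.float64(-0.035)],[[np.float64(-0.0428),np.float64(0.0022),np.float64(0.0019)],np.float64(-0.035)]]
```

move_arm([
  [[-0.033,0.002,-0.027],-0.035],
  [[-0.034,0.002,-0.026],-0.035],
  [[-0.035,0.002,-0.025],-0.035],
  [[-0.036,0.002,-0.0235],-0.035],
  [[-0.037,0.002,-0.022],-0.035],
  [[-0.037,0.002,-0.021],-0.035],
  [[-0.038,0.002,-0.0195],-0.035],
  [[-0.039,0.002,-0.018],-0.035],
  [[-0.039,0.002,-0.017],-0.035],
  [[-0.04,0.002,-0.0155],-0.035],
  [[-0.04,0.002,-0.014],-0.035],
], hand=0)

```text
time_s: 1.9
tcp_pos: [378.4, 135.3, 226.1]
eef_rot: [[-0.063, 0.01, -0.998], [0.998, 0.007, -0.063], [0.007, -1.0, -0.01]]
wrist_force: [2.3, 0.3, -0.3]
gripper_width: 85.1
```

```bash
sed -i 's/round(v,4) for v in/round(float(v),4) for v in/; s/round(-np.radians(ty-y0)\/n,3)/round(float(-np.radians(ty-y0)\/n),3)/' h.py; python3 -c "
from h import *
print(sensors.observe()['joint_pos'])
plan([523,-303.5,200],113.7,12)"
```

```text
[ 10.22512795  -7.01706449 -29.14981584  67.25426604   0.30989199
   6.6284875 ]
[378.4 135.3 226.1] 93.6 F [ 2.3  0.3 -0.3]
[[[-0.0373,0.0022,-0.0097],-0.029],[[-0.0375,0.0022,-0.0086],-0.029],[[-0.0378,0.0022,-0.0075],-0.029],[[-0.038,0.0022,-0.0064],-0.029],[[-0.0381,0.0022,-0.0053],-0.029],[[-0.0383,0.0022,-0.0042],-0.029],[[-0.0384,0.0022,-0.0031],-0.029],[[-0.0385,0.0022,-0.002],-0.029],[[-0.0385,0.0022,-0.0008],-0.029],[[-0.0385,0.0022,0.0003],-0.029],[[-0.0385,0.0022,0.0014],-0.029],[[-0.0384,0.0022,0.0025],-0.029]]
```

move_arm([
  [[-0.037,0.002,-0.0097],-0.029],
  [[-0.0375,0.002,-0.0086],-0.029],
  [[-0.038,0.002,-0.0075],-0.029],
  [[-0.038,0.002,-0.0064],-0.029],
  [[-0.038,0.002,-0.0053],-0.029],
  [[-0.038,0.002,-0.0042],-0.029],
  [[-0.0385,0.002,-0.003],-0.029],
  [[-0.0385,0.002,-0.002],-0.029],
  [[-0.0385,0.002,-0.001],-0.029],
  [[-0.0385,0.002,0],-0.029],
  [[-0.0385,0.002,0.0014],-0.029],
  [[-0.0384,0.002,0.0025],-0.029],
])

```text
time_s: 3.1
tcp_pos: [529.7, -323.9, 203.8]
eef_rot: [[-0.409, 0.02, -0.912], [0.913, 0.006, -0.409], [-0.003, -1.0, -0.021]]
wrist_force: [0.5, 0.2, 0.8]
gripper_width: 85.4
```

Run:
```python
from h import *
np.set_printoptions(precision=1,suppress=True)
m=imaging.camera_model("wrist");im,d=imaging.camera("wrist");m=imaging.camera_model("wrist");cv2.imwrite("pics/w1.png",im)
print(m);P=cloud(m,d);print(sensors.observe()["tcp_pos"],yaw())
for t in["brass_center","brass_fin","brass_slot"]:
    for r in spotter.place_of("wrist",t)[:3]:
        z={"brass_center":14,"brass_fin":24,"brass_slot":7}[t]
        print(t,round(r["score"],2),r["centre"],atz(m,r["centre"],z))
P=P.reshape(-1,3)[d.ravel()>0]
q=P[(np.hypot(P[:,0]-568,P[:,1]+283)<90)&(P[:,2]>8)&(P[:,2]<20)]
f=P[(np.hypot(P[:,0]-525,P[:,1]+303)<40)&(P[:,2]>36)&(P[:,2]<48)]
print(len(q),len(f))
if len(f):print(f.mean(0),cv2.minAreaRect(f[:,:2].astype(np.float32)))
if len(q):print(q.mean(0),cv2.minEnclosingCircle(q[:,:2].astype(np.float32)))
```

```text
{'intrinsics': array([[315.9,   0. , 259.3],
       [  0. , 315.9, 189.9],
       [  0. ,   0. ,   1. ]]), 'camera_from_world': array([[  -0.4,    0.9,   -0. ,  519.3],
       [  -0.9,   -0.4,   -0.3,  361. ],
       [  -0.3,   -0.1,    0.9, -208.1],
       [   0. ,    0. ,    0. ,    1. ]])}
[ 532.2 -330.3  203.5] 113.98865387559948
brass_center 0.93 [320.1, 40.0] [ 406.4 -328.4   14. ]
brass_center 0.87 [277.6, 208.3] [ 570.8 -293.5   14. ]
brass_center 0.66 [474.9, 97.9] [ 391.4 -171.6   14. ]
brass_fin 0.89 [482.3, 44.1] [ 354.  -199.8   24. ]
brass_fin 0.8 [364.4, 68.4] [ 412.2 -282.8   24. ]
brass_slot 0.82 [278.5, 233.5] [ 601.3 -277.7    7. ]
brass_slot 0.63 [479.6, 130.2] [ 413.6 -143.6    7. ]
2563 268
[ 525.  -313.7   40.3] ((525.3411254882812, -313.38018798828125), (19.93071746826172, 11.559662818908691), 24.808605194091797)
[ 566.1 -294.3   12.5] ((558.1453247070312, -296.8919372558594), 46.893028259277344)
```

View pics/w1.png

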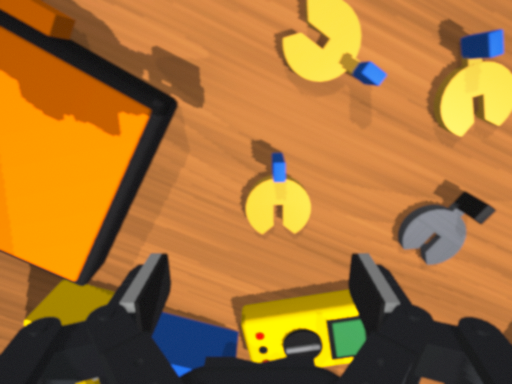

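The target brass weight is at about (278,207), its grip at (279,165) on the far side. The arm was still settling, so I'll measure again now.

```bash
cat > meas.py <<'E'
from h import *
np.set_printoptions(precision=1,suppress=True)
m=imaging.camera_model("wrist");im,d=imaging.camera("wrist")
P=cloud(m,d);print(sensors.observe()["tcp_pos"],yaw(),sensors.observe()["eef_rot"])
P=P.reshape(-1,3)[d.ravel()>0]
q=P[(np.hypot(P[:,0]-560,P[:,1]+289)<90)&(P[:,2]>8)&(P[:,2]<20)]
f=P[(np.hypot(P[:,0]-525,P[:,1]+303)<40)&(P[:,2]>36)&(P[:,2]<48)]
print(len(q),len(f))
print(f.mean(0),cv2.minAreaRect(f[:,:2].astype(np.float32)))
print(q.mean(0),cv2.minEnclosingCircle(q[:,:2].astype(np.float32)))
r=cv2.minAreaRect(f[:,:2].astype(np.float32))[0]
plan([r[0],r[1],22],113.7,6)
E
python3 meas.py
```

```text
[ 529.  -321.7  203.5] 114.05230420255518 [[-0.4  0.  -0.9]
 [ 0.9  0.  -0.4]
 [-0.  -1.  -0. ]]
2566 255
[ 521.9 -306.3   40.7] ((522.42822265625, -306.279541015625), (19.337038040161133, 11.365602493286133), 25.487817764282227)
[ 563.1 -286.5   12.9] ((555.5023803710938, -290.10833740234375), 46.70980453491211)
[ 529.  -321.7  203.5] 114.1 F [ 0.1 -0.3 -0.5]
[[[0.0028,0.0303,-0.0001],0.001],[[0.0028,0.0303,-0.0001],0.001],[[0.0028,0.0303,-0.0],0.001],[[0.0028,0.0303,-0.0],0.001],[[0.0028,0.0303,-0.0],0.001],[[0.0028,0.0303,-0.0],0.001]]
```

move_arm([
  [[0.004,0.03,0],-0.012],
  [[0.004,0.03,0],-0.012],
  [[0.004,0.03,0],0],
  [[0.003,0.03,0],0],
  [[0.002,0.02,0],0],
  [[0,0,0],0],
])

```text
time_s: 3.95
tcp_pos: [523.9, -296.8, 63.7]
eef_rot: [[-0.437, 0.022, -0.899], [0.899, 0.006, -0.437], [-0.004, -1.0, -0.023]]
wrist_force: [-0.0, 0.8, 0.6]
gripper_width: 85.3
```

```bash
python3 -c "
from h import *
plan([522.4,-305.5,24],115.5,4)"
```

```text
[ 523.9 -296.8   63.7] 115.9 F [-0.   0.8  0.6]
[[[-0.0018,0.0099,0.0013],0.002],[[-0.0018,0.0099,0.0013],0.002],[[-0.0018,0.0099,0.0013],0.002],[[-0.0018,0.0099,0.0013],0.002]]
```

move_arm([
  [[-0.002,0.01,0.0013],0],
  [[-0.002,0.01,0.0013],0],
  [[-0.002,0.01,0.0013],0],
  [[-0.002,0.01,0.001],0],
  [[0,0,0],0],
  [[0,0,0],0],
])

```text
time_s: 4.55
tcp_pos: [526.5, -307.0, 25.0]
eef_rot: [[-0.439, 0.028, -0.898], [0.899, 0.002, -0.439], [-0.01, -1.0, -0.026]]
wrist_force: [-0.9, -0.4, -0.5]
gripper_width: 85.5
```

```bash
python3 -c "
from h import *
plan([522.4,-305.5,23],115.5,1)"
```

```text
[ 526.5 -307.    25. ] 116.0 F [-0.9 -0.4 -0.5]
[[[0.0031,0.002,0.003],0.009]]
```

move_arm([
  [[0.003,0.002,0.003],0.009],
  [[0,0,0],0],
  [[0,0,0],0],
])

```text
time_s: 4.85
tcp_pos: [522.7, -306.2, 23.5]
eef_rot: [[-0.429, 0.029, -0.903], [0.903, 0.001, -0.429], [-0.011, -1.0, -0.027]]
wrist_force: [-0.2, -0.6, 0.4]
gripper_width: 85.5
```

move_arm([
  [[0,0,0],0],
  [[0,0,0],0],
  [[0,0,0],0],
  [[0,0,0],0],
  [[0,0,0],0],
  [[0,0,0],0],
  [[0,0,0],0],
  [[0,0,0],0],
], hand=255)

```text
time_s: 5.65
tcp_pos: [523.0, -306.1, 24.7]
eef_rot: [[-0.43, 0.03, -0.902], [0.903, 0.001, -0.43], [-0.012, -1.0, -0.027]]
wrist_force: [-0.4, 0.1, 0.7]
gripper_width: 11.5
```

```bash
python3 -c "
from h import *
m=imaging.camera_model('wrist');im,d=imaging.camera('wrist');cv2.imwrite('pics/w2.png',im)
s=sensors.observe();print(s['gripper_width'],s['wrist_force'],s['tcp_pos'],yaw(),s['eef_rot'])
plan([522,-305,160],115.5,5)"
```

```text
11.281790172364014 [-1.16288467  0.29951371  1.66113086] [ 522.95776383 -306.13811937   24.68927912] 115.45037257459418 [[-0.4296998   0.02984611 -0.90247842]
 [ 0.90289616  0.00126488 -0.42985687]
 [-0.01168803 -0.99955371 -0.02749145]]
[ 523.  -306.1   24.7] 115.5 F [-1.2  0.3  1.7]
[[[0.0003,-0.0271,0.0001],-0.0],[[0.0003,-0.0271,0.0001],-0.0],[[0.0003,-0.0271,0.0001],-0.0],[[0.0003,-0.0271,0.0001],-0.0],[[0.0003,-0.0271,0.0001],-0.0]]
```

move_arm([
  [[0,-0.025,0],0],
  [[0,-0.027,0],0],
  [[0,-0.027,0],0],
  [[0,-0.027,0],0],
  [[0,-0.025,0],0],
])

```text
time_s: 6.2
tcp_pos: [512.7, -302.3, 149.5]
eef_rot: [[-0.429, 0.012, -0.903], [0.903, 0.011, -0.429], [0.005, -1.0, -0.016]]
wrist_force: [0.1, 0.7, -3.3]
gripper_width: 11.2
```

```bash
python3 -c "
from h import *
print(sensors.observe()['gripper_width'],sensors.observe()['eef_rot'][:,1])
plan([451,122,165],100.8,12)"
```

```text
11.220529794953928 [ 0.01246331  0.01125865 -0.99985894]
[ 512.7 -302.3  149.5] 115.4 F [ 0.1  0.7 -3.3]
[[[0.0341,-0.0013,-0.0105],0.021],[[0.0344,-0.0013,-0.0098],0.021],[[0.0346,-0.0013,-0.0091],0.021],[[0.0347,-0.0013,-0.0083],0.021],[[0.0349,-0.0013,-0.0076],0.021],[[0.0351,-0.0013,-0.0068],0.021],[[0.0352,-0.0013,-0.0061],0.021],[[0.0353,-0.0013,-0.0054],0.021],[[0.0354,-0.0013,-0.0046],0.021],[[0.0355,-0.0013,-0.0038],0.021],[[0.0356,-0.0013,-0.0031],0.021],[[0.0357,-0.0013,-0.0023],0.021]]
```

move_arm([
  [[0.034,-0.002,-0.0105],0.021],
  [[0.034,-0.001,-0.01],0.021],
  [[0.0345,-0.001,-0.009],0.021],
  [[0.035,-0.001,-0.008],0.021],
  [[0.035,-0.001,-0.0076],0.021],
  [[0.035,-0.001,-0.007],0.021],
  [[0.035,-0.001,-0.006],0.021],
  [[0.035,-0.001,-0.005],0.021],
  [[0.035,-0.001,-0.0046],0.021],
  [[0.0355,-0.001,-0.004],0.021],
  [[0.02,-0.001,-0.003],0.021],
  [[0,0,0],0.021],
])

```text
time_s: 7.4
tcp_pos: [455.7, 80.5, 158.4]
eef_rot: [[-0.175, 0.008, -0.985], [0.985, 0.004, -0.175], [0.003, -1.0, -0.009]]
wrist_force: [0.2, -0.6, -2.2]
gripper_width: 11.3
```

```bash
python3 -c "
from h import *
s=sensors.observe();print(s['gripper_width'],s['eef_rot'])
plan([451,122,98],100.8,5)"
```

```text
11.253012085654511 [[-0.17484039  0.00809185 -0.98456354]
 [ 0.98459232  0.00444899 -0.17480894]
 [ 0.00296579 -0.99995736 -0.00874504]]
[455.7  80.5 158.4] 100.1 F [ 0.2 -0.6 -2.2]
[[[0.0083,0.0121,-0.0005],-0.003],[[0.0083,0.0121,-0.0006],-0.003],[[0.0083,0.0121,-0.0006],-0.003],[[0.0083,0.0121,-0.0006],-0.003],[[0.0083,0.0121,-0.0006],-0.003]]
```

move_arm([
  [[0.0083,0.01,-0.0005],-0.003],
  [[0.0083,0.01,-0.0006],-0.003],
  [[0.0083,0.012,-0.0006],-0.003],
  [[0.0083,0.012,-0.0006],-0.003],
  [[0.006,0.009,-0.0006],-0.002],
  [[0,0,0],0],
])

```text
time_s: 8.0
tcp_pos: [449.3, 120.0, 97.7]
eef_rot: [[-0.187, 0.002, -0.982], [0.982, 0.002, -0.187], [0.002, -1.0, -0.003]]
wrist_force: [0.2, -0.9, -3.1]
gripper_width: 11.3
```

```bash
cat > look.py <<'E'
from h import *
import sys
np.set_printoptions(precision=1,suppress=True)
tag=sys.argv[1]
tcp=np.array(sensors.observe()["tcp_pos"]);R=sensors.observe()["eef_rot"];u=-R[:,2]
c0=tcp+50*u;zt=tcp[2]-24.7+14
out=[]
for n in["scene","top"]:
    m=imaging.camera_model(n);im,d=imaging.camera(n);P=cloud(m,d).reshape(-1,3)[d.ravel()>0]
    def sel(c,r,a,b): return P[(np.hypot(P[:,0]-c[0],P[:,1]-c[1])<r)&(P[:,2]>a)&(P[:,2]<b)]
    q=sel(c0,38,zt-6,zt+6);print(n,len(q),"disc",cv2.minEnclosingCircle(q[:,:2].astype(np.float32)),"zmed",np.median(q[:,2]),"expect",c0)
    A=np.c_[q[:,:2]-q[:,:2].mean(0),np.ones(len(q))];k=np.linalg.lstsq(A,q[:,2],rcond=None)[0];print(" tilt deg x,y",np.degrees(k[:2]))
    g=sel((569,144.3),14,92,112);print(" cap",len(g),cv2.minEnclosingCircle(g[:,:2].astype(np.float32)),g[:,2].max())
    K=m["intrinsics"];T=m["camera_from_world"];w=T[:3,:3]@np.array([540,135,80])+T[:3,3]
    px=K@[w[0],-w[1],-w[2]];px=px[:2]/px[2];x,y=int(px[0]),int(px[1]);x0,y0=max(x-64,0),max(y-48,0)
    out.append(cv2.resize(im[y0:y0+96,x0:x0+128],(400,300),interpolation=cv2.INTER_CUBIC))
cv2.imwrite(f"pics/{tag}.png",np.hstack(out))
plan([451,122,98],100.8,3)
E
python3 look.py l1
```

```text
scene 463 disc ((497.8642883300781, 129.4602508544922), 36.71575927734375) zmed 86.74505004057328 expect [498.4 129.3  97.9]
 tilt deg x,y [-2.4 -0.3]
 cap 48 ((571.1204833984375, 144.21612548828125), 9.104957580566406) 105.49444718471459
top 45 disc ((509.610595703125, 105.79808044433594), 19.58369255065918) zmed 85.94299750404839 expect [498.4 129.3  97.9]
 tilt deg x,y [-0.4 -2.2]Traceback (most recent call last):
  File "look.py", line 13, in <module>
    g=sel((569,144.3),14,92,112);print(" cap",len(g),cv2.minEnclosingCircle(g[:,:2].astype(np.float32)),g[:,2].max())
                                                                                                        ~~~~~~~~~~^^
    return umr_maximum(a, axis, None, out, keepdims, initial, where)
ValueError: zero-size array to reduction operation maximum which has no identity
```

move_arm([
  [[0.001,0,-0.01],0],
  [[0,0,-0.012],0],
  [[0,0,-0.012],0],
  [[0,0,-0.01],0],
  [[0,0,0],0],
  [[0,0,0],0],
])

```text
time_s: 8.7
tcp_pos: [502.2, 129.0, 102.0]
eef_rot: [[-0.184, 0.012, -0.983], [0.983, 0.003, -0.184], [0.001, -1.0, -0.013]]
wrist_force: [0.1, 1.2, -2.3]
gripper_width: 11.1
```

```bash
sed -i 's/for n in\["scene","top"\]/for n in["scene"]/; s/(400,300)/(800,600)/' look.py; sed -i 's/^plan.*/s=sensors.observe();print(s["tcp_pos"],yaw(),s["wrist_force"],R[:,1]*100)/' look.py; python3 look.py l1
```

```text
scene 515 disc ((550.4664306640625, 137.7184600830078), 36.729366302490234) zmed 91.31731935132689 expect [551.3 138.3 102.7]
 tilt deg x,y [-2.  -0.2]
 cap 55 ((567.3653564453125, 143.62045288085938), 12.732331275939941) 105.85457586225007
[502.3 129.1 102.1] 100.61757603261148 [-0.4 -0.5 -2.6] [   1.2    0.3 -100. ]
```

View pics/l1.png

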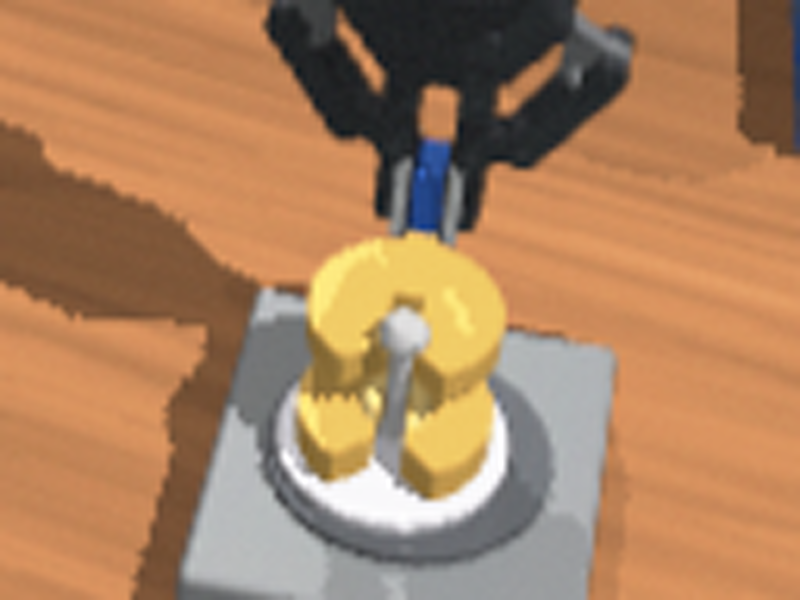

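Side view: stem in line with the slot mouth, weight under the cap at (405,330) and about 4 mm high. Trim left and down, then advance gently.

move_arm([
  [[0.002,0.004,0],-0.003],
  [[0,0,0],0],
  [[0,0,0],0],
])

```text
time_s: 9.05
tcp_pos: [500.4, 131.0, 97.3]
eef_rot: [[-0.187, 0.011, -0.982], [0.982, 0.003, -0.187], [0.001, -1.0, -0.011]]
wrist_force: [0.2, -0.1, -3.1]
gripper_width: 11.1
```

move_arm([
  [[0,0.0005,-0.004],0],
  [[0,0,0],0],
])

```text
time_s: 9.25
tcp_pos: [503.9, 131.8, 96.7]
eef_rot: [[-0.188, 0.01, -0.982], [0.982, 0.003, -0.188], [0.001, -1.0, -0.011]]
wrist_force: [-0.6, 0.5, -3.6]
gripper_width: 11.0
```

move_arm([
  [[0,0,-0.005],0],
  [[0,0,0],0],
])

```text
time_s: 9.45
tcp_pos: [509.3, 132.8, 96.8]
eef_rot: [[-0.188, 0.011, -0.982], [0.982, 0.003, -0.188], [0.001, -1.0, -0.011]]
wrist_force: [0.5, -1.0, -2.9]
gripper_width: 11.4
```

move_arm([
  [[0,0,-0.005],0],
  [[0,0,0],0],
])

```text
time_s: 9.65
tcp_pos: [515.0, 133.8, 97.0]
eef_rot: [[-0.188, 0.011, -0.982], [0.982, 0.003, -0.188], [0.0, -1.0, -0.011]]
wrist_force: [0.5, -0.4, -2.3]
gripper_width: 11.2
```

```bash
python3 look.py l2; python3 -c "from h import *
print(sensors.observe()['ft_torque'])"
```

```text
scene 509 disc ((562.9739990234375, 143.51939392089844), 36.823211669921875) zmed 86.23050692903828 expect [564.1 143.2  97.6]
 tilt deg x,y [-2.  -0.1]
 cap 48 ((570.6655883789062, 142.60125732421875), 10.100098609924316) 105.41039046180079
[514.2 133.7  96.8] 100.80839986018587 [-0.5 -0.8 -2.3] [   1.1    0.3 -100. ]
[-0.03903633  0.13811707  0.04480933]
```

move_arm([
  [[0,0,-0.004],0],
  [[0,0,0],0],
])

```text
time_s: 9.9
tcp_pos: [518.4, 134.5, 96.8]
eef_rot: [[-0.188, 0.01, -0.982], [0.982, 0.002, -0.188], [0.001, -1.0, -0.01]]
wrist_force: [0.7, -0.2, -2.3]
gripper_width: 11.1
```

move_arm([
  [[0,0,-0.002],0],
  [[0,0,0],0],
])

```text
time_s: 10.1
tcp_pos: [520.5, 134.9, 96.8]
eef_rot: [[-0.188, 0.009, -0.982], [0.982, 0.002, -0.188], [0.001, -1.0, -0.01]]
wrist_force: [0.4, -0.3, -3.0]
gripper_width: 11.2
```

move_arm([
  [[0,0,-0.001],0],
  [[0,0,0],0],
])

```text
time_s: 10.3
tcp_pos: [521.4, 135.1, 96.7]
eef_rot: [[-0.188, 0.009, -0.982], [0.982, 0.002, -0.188], [0.001, -1.0, -0.01]]
wrist_force: [-0.3, -0.3, -3.1]
gripper_width: 11.4
```

move_arm([
  [[0,0,-0.001],0],
  [[0,0,0],0],
])

```text
time_s: 10.5
tcp_pos: [522.3, 135.3, 96.7]
eef_rot: [[-0.188, 0.009, -0.982], [0.982, 0.002, -0.188], [0.001, -1.0, -0.009]]
wrist_force: [-0.7, 0.0, -4.1]
gripper_width: 11.0
```

move_arm([
  [[0,0,-0.001],0],
  [[0,0,0],0],
])

```text
time_s: 10.7
tcp_pos: [522.6, 135.4, 96.5]
eef_rot: [[-0.188, 0.008, -0.982], [0.982, 0.002, -0.188], [0.001, -1.0, -0.008]]
wrist_force: [-0.5, 0.2, -2.4]
gripper_width: 11.3
```

move_arm([
  [[0,0,-0.001],0],
  [[0,0,0],0],
])

```text
time_s: 10.9
tcp_pos: [522.7, 135.4, 96.3]
eef_rot: [[-0.187, 0.006, -0.982], [0.982, 0.002, -0.187], [0.001, -1.0, -0.006]]
wrist_force: [-0.8, 0.9, -2.7]
gripper_width: 11.4
```

```bash
python3 look.py l3; python3 -c "from h import *
print(sensors.observe()['ft_torque'],sensors.observe()['tcp_pos'],sensors.observe()['wrist_force'])"
```

```text
scene 498 disc ((570.371826171875, 144.9720001220703), 36.6142463684082) zmed 85.23439733368446 expect [571.8 144.8  96.6]
 tilt deg x,y [-2.  -0.2]
 cap 48 ((571.5841064453125, 142.9431610107422), 9.638082504272461) 105.86459828620013
[522.7 135.4  96.3] 100.81217513322194 [-1.1 -0.  -3.2] [   0.6    0.2 -100. ]
[-0.01765878  0.35399483 -0.03516429] [522.69994398 135.44123553  96.30804029] [-1.08019035e+00 -7.90647141e-04 -3.17849980e+00]
```

View pics/l3.png

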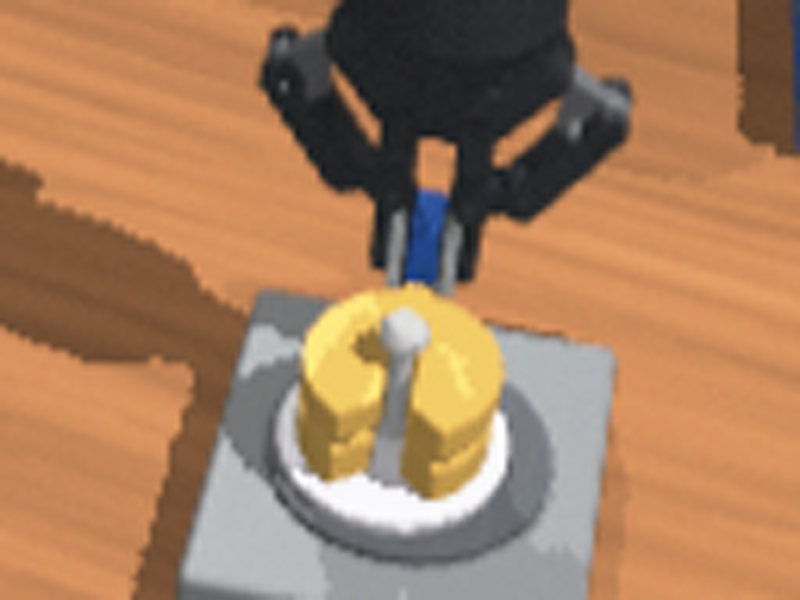

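The stem is in the slot's end: forward motion stalls and the torque rises at about 1 N. I'll back off about 1.3 mm and lower.

move_arm([
  [[0,0.001,0.0015],0],
  [[0,0,0],0],
])

```text
time_s: 11.15
tcp_pos: [521.8, 135.3, 95.3]
eef_rot: [[-0.188, 0.007, -0.982], [0.982, 0.002, -0.188], [0.001, -1.0, -0.007]]
wrist_force: [-0.2, 0.9, -2.4]
gripper_width: 11.4
```

move_arm([
  [[0,0.003,0],0],
  [[0,0,0],0],
])

```text
time_s: 11.35
tcp_pos: [522.3, 135.3, 92.3]
eef_rot: [[-0.188, 0.008, -0.982], [0.982, 0.002, -0.188], [0.001, -1.0, -0.008]]
wrist_force: [-0.2, 0.1, -2.5]
gripper_width: 11.3
```

move_arm([
  [[0,0.002,0],0],
  [[0,0,0],0],
])

```text
time_s: 11.55
tcp_pos: [522.3, 135.4, 90.0]
eef_rot: [[-0.188, 0.008, -0.982], [0.982, 0.002, -0.188], [0.001, -1.0, -0.008]]
wrist_force: [0.6, 0.5, -2.4]
gripper_width: 11.4
```

move_arm([
  [[0,0.0015,0.0008],0],
  [[0,0,0],0],
])

```text
time_s: 11.75
tcp_pos: [521.6, 135.2, 88.3]
eef_rot: [[-0.188, 0.008, -0.982], [0.982, 0.002, -0.188], [0.001, -1.0, -0.009]]
wrist_force: [0.2, -0.3, -2.6]
gripper_width: 11.1
```

move_arm([
  [[0,0.001,0.0003],0],
  [[0,0,0],0],
])

```text
time_s: 11.95
tcp_pos: [521.9, 135.2, 87.9]
eef_rot: [[-0.188, 0.01, -0.982], [0.982, 0.002, -0.188], [0.001, -1.0, -0.01]]
wrist_force: [-2.0, -0.3, -0.9]
gripper_width: 11.2
```

move_arm([
  [[0,0.001,0],0],
  [[0,0,0],0],
])

```text
time_s: 12.15
tcp_pos: [522.0, 135.3, 87.8]
eef_rot: [[-0.188, 0.01, -0.982], [0.982, 0.002, -0.188], [0.0, -1.0, -0.01]]
wrist_force: [-0.6, -0.2, -0.1]
gripper_width: 11.0
```

Contact at the front edge, with the weight tilted about 2°. I'll open slightly so it drops flat, check, then regrip.

move_arm([
  [[0,0,0],0],
  [[0,0,0],0],
  [[0,0,0],0],
  [[0,0,0],0],
  [[0,0,0],0],
  [[0,0,0],0],
], hand=170)

```text
time_s: 12.75
tcp_pos: [524.5, 135.6, 88.8]
eef_rot: [[-0.188, 0.015, -0.982], [0.982, 0.003, -0.188], [0.0, -1.0, -0.015]]
wrist_force: [0.7, -0.1, -0.5]
gripper_width: 28.6
```

```bash
python3 look.py l4; python3 -c "from h import *
print(sensors.observe()['ft_torque'],sensors.observe()['wrist_force'])"
```

```text
scene 475 disc ((571.0543823242188, 144.6266326904297), 35.4874382019043) zmed 76.60779747411917 expect [573.6 145.   89.6]
 tilt deg x,y [-0.8 -0.1]
 cap 49 ((570.8673095703125, 142.88827514648438), 9.825825691223145) 107.4595626819885
[524.5 135.6  88.8] 100.80881654684207 [ 0.5 -0.   0.2] [   1.5    0.3 -100. ]
[0.00763838 0.00627921 0.01282704] [ 0.46019141 -0.00396847  0.22633814]
```

move_arm([
  [[0,0.002,0.0025],0],
  [[0,0,0],0],
])

```text
time_s: 13.0
tcp_pos: [521.8, 135.1, 86.5]
eef_rot: [[-0.188, 0.015, -0.982], [0.982, 0.003, -0.188], [0.0, -1.0, -0.015]]
wrist_force: [-0.3, -1.0, 0.4]
gripper_width: 28.5
```

move_arm([
  [[0,0,0],0],
  [[0,0,0],0],
  [[0,0,0],0],
  [[0,0,0],0],
  [[0,0,0],0],
], hand=255)

```text
time_s: 13.5
tcp_pos: [521.6, 135.1, 86.5]
eef_rot: [[-0.188, 0.015, -0.982], [0.982, 0.003, -0.188], [0.0, -1.0, -0.015]]
wrist_force: [-0.5, 1.2, 0.2]
gripper_width: 11.2
```

```bash
python3 -c "
from h import *
s=sensors.observe();print(s['gripper_width'],s['ft_torque'],s['joint_pos'])
plan([0,0,s['tcp_pos'][2]],190.8,12,pivot=[569.8,144.6])"
```

```text
11.234761149313613 [0.03101559 0.03386286 0.00078929] [  7.61155042  14.71116156 -24.26750265  50.16993338   0.06966304
  -3.20862377]
[521.6 135.1  86.5] 100.8 F [-0.5  1.2  0.2]
[[[-0.0064,0.0,-0.0005],-0.131],[[-0.0064,0.0,-0.0005],-0.131],[[-0.0064,0.0,-0.0005],-0.131],[[-0.0064,0.0,-0.0005],-0.131],[[-0.0064,0.0,-0.0005],-0.131],[[-0.0064,0.0,-0.0005],-0.131],[[-0.0064,0.0,-0.0005],-0.131],[[-0.0064,0.0,-0.0005],-0.131],[[-0.0064,0.0,-0.0005],-0.131],[[-0.0064,0.0,-0.0005],-0.131],[[-0.0064,0.0,-0.0005],-0.131],[[-0.0064,0.0,-0.0005],-0.131]]
```

move_arm([
  [[-0.0032,0.0001,-0.0001],-0.065],
  [[-0.0032,0.0001,-0.0001],-0.065],
  [[-0.0032,0.0001,-0.0001],-0.065],
  [[0,0,0],0],
])

```text
time_s: 13.9
tcp_pos: [524.5, 126.5, 86.5]
eef_rot: [[-0.381, 0.015, -0.924], [0.924, 0.005, -0.381], [-0.001, -1.0, -0.016]]
wrist_force: [-0.5, 0.1, 0.6]
gripper_width: 11.5
```

```bash
cat > t.py <<'E'
from h import *
s=sensors.observe();u=-s["eef_rot"][:,2];p=np.array([569.8,144.6]);r=p-s["tcp_pos"][:2];t=s["eef_rot"][:,0]
print("yaw",yaw(),"radial",r@u[:2],"tang",r@t[:2],"z",s["tcp_pos"][2],"F rad/tan/z",s["wrist_force"]@u,s["wrist_force"]@t,s["wrist_force"][2],s["ft_torque"].round(2),s["eef_rot"][:,1].round(3))
E
python3 t.py
```

```text
yaw 112.41248927782074 radial 48.789766609408034 tang -0.49958973014331676 z 86.4878796332387 F rad/tan/z -0.4519854152614992 0.2686992363713367 0.6194319701128007 [-0.02  0.09 -0.01] [ 0.015  0.005 -1.   ]
```

move_arm([
  [[-0.0036,0.0001,-0.0002],-0.065],
  [[-0.0033,0.0001,-0.0001],-0.065],
  [[-0.0033,0.0001,-0.0001],-0.065],
  [[-0.0033,0.0001,-0.0001],-0.065],
  [[-0.0033,0.0001,-0.0001],-0.065],
  [[-0.0033,0.0001,-0.0001],-0.065],
  [[0,0,0],0],
])

```text
time_s: 14.6
tcp_pos: [534.7, 110.6, 86.6]
eef_rot: [[-0.707, 0.012, -0.707], [0.708, 0.008, -0.707], [-0.003, -1.0, -0.014]]
wrist_force: [-0.1, 0.1, 1.2]
gripper_width: 11.2
```

```bash
python3 t.py
```

```text
yaw 134.96467202129546 radial 48.878994648253155 tang -0.7426298055206075 z 86.57289892812558 F rad/tan/z -0.04333968870641393 0.12810342610682263 1.2435608120622776 [-0.01  0.13  0.  ] [ 0.012  0.008 -1.   ]
```

move_arm([
  [[-0.0037,0.0001,-0.0001],-0.065],
  [[-0.0035,0.0001,-0.0001],-0.065],
  [[-0.0034,0.0001,-0.0001],-0.065],
  [[-0.0034,0.0001,-0.0001],-0.065],
  [[-0.0034,0.0001,-0.0001],-0.065],
  [[-0.0034,0.0001,-0.0001],-0.065],
  [[-0.0034,0.0001,-0.0001],-0.065],
  [[0,0,0],0],
])

```text
time_s: 15.4
tcp_pos: [552.7, 98.6, 86.7]
eef_rot: [[-0.944, 0.008, -0.328], [0.329, 0.009, -0.944], [-0.004, -1.0, -0.011]]
wrist_force: [-0.7, -1.4, 0.9]
gripper_width: 11.1
```

```bash
python3 t.py
```

```text
yaw 160.8210401435704 radial 49.07259287073426 tang -1.0249972842166954 z 86.68666123102754 F rad/tan/z -1.5864338118323635 0.19682817416058784 0.863030763766692 [-0.11  0.22  0.11] [ 0.008  0.009 -1.   ]
```

move_arm([
  [[-0.0036,0.0001,0.0004],-0.065],
  [[-0.0034,0.0001,0],-0.065],
  [[-0.0034,0.0001,0],-0.065],
  [[-0.0034,0.0001,0],-0.065],
  [[0,0,0],0],
])

```text
time_s: 15.9
tcp_pos: [564.6, 95.7, 86.7]
eef_rot: [[-0.997, 0.006, -0.081], [0.081, 0.01, -0.997], [-0.005, -1.0, -0.01]]
wrist_force: [-0.2, -1.7, 2.4]
gripper_width: 11.0
```

```bash
python3 t.py
```

```text
yaw 175.35769991448967 radial 49.14183484782524 tang -1.2663120226858955 z 86.71203289664865 F rad/tan/z -1.7212392381841422 0.022940556041332327 2.376281001727171 [-0.12  0.22  0.08] [ 0.006  0.01  -1.   ]
```

move_arm([
  [[-0.0036,0.0001,0],-0.065],
  [[-0.0034,0.0001,0],-0.065],
  [[-0.0034,0.0001,0],-0.065],
  [[-0.0034,0.0001,0],-0.065],
  [[0,0,0],0],
])

```text
time_s: 16.4
tcp_pos: [576.8, 96.0, 86.8]
eef_rot: [[-0.986, 0.004, 0.169], [-0.169, 0.009, -0.986], [-0.005, -1.0, -0.008]]
wrist_force: [0.4, -2.1, 2.2]
gripper_width: 11.3
```

```bash
python3 t.py
```

```text
yaw -170.2549500339739 radial 49.094056364031744 tang -1.3762450602665863 z 86.82095769231888 F rad/tan/z -2.1045518659140927 -0.056282596424111625 2.1877849883558937 [-0.15  0.21  0.08] [ 0.004  0.009 -1.   ]
```

move_arm([
  [[-0.001,0,0.0007],-0.019],
  [[0,0,0],0],
])

```text
time_s: 16.6
tcp_pos: [577.6, 96.1, 86.8]
eef_rot: [[-0.983, 0.004, 0.185], [-0.185, 0.01, -0.983], [-0.006, -1.0, -0.009]]
wrist_force: [-0.6, -1.6, 1.4]
gripper_width: 11.1
```

move_arm([
  [[0,0,0],0],
  [[0,0,0],0],
  [[0,0,0],0],
  [[0,0,0],0],
  [[0,0,0],0],
], hand=170)

```text
time_s: 17.1
tcp_pos: [577.5, 96.1, 86.2]
eef_rot: [[-0.983, 0.005, 0.182], [-0.182, 0.009, -0.983], [-0.006, -1.0, -0.008]]
wrist_force: [0.1, -1.6, 0.9]
gripper_width: 28.1
```

```bash
python3 t.py
```

```text
yaw -169.5335660105962 radial 49.10621992020648 tang -1.2127125067238973 z 86.20044112223047 F rad/tan/z -1.562876298936042 0.15915180255502212 0.900151793524861 [ 0.01 -0.03  0.03] [ 0.005  0.009 -1.   ]
```

move_arm([
  [[0,0,0],0],
  [[0,0,0],0],
  [[0,0,0],0],
  [[0,-0.01,0],0],
  [[0,-0.02,0],0],
  [[0,-0.03,0],0],
  [[0,-0.03,0.01],0],
  [[0,-0.03,0.03],0],
  [[0,-0.01,0.04],0],
  [[0,0,0.04],0],
  [[0,0,0.04],0],
  [[0,0,0],0],
], hand=110)

```text
time_s: 18.3
tcp_pos: [608.4, -67.2, 227.4]
eef_rot: [[-0.982, 0.011, 0.186], [-0.186, 0.006, -0.982], [-0.012, -1.0, -0.004]]
wrist_force: [-1.0, 0.3, 0.6]
gripper_width: 48.7
```

Run:
```python
from h import *
np.set_printoptions(precision=1,suppress=True)
out=[]
for n in["scene","top"]:
    m=imaging.camera_model(n);im,d=imaging.camera(n);P=cloud(m,d).reshape(-1,3)[d.ravel()>0]
    def sel(c,r,a,b): return P[(np.hypot(P[:,0]-c[0],P[:,1]-c[1])<r)&(P[:,2]>a)&(P[:,2]<b)]
    q=sel((569.5,144.5),37,70,82);print(n,len(q),cv2.minEnclosingCircle(q[:,:2].astype(np.float32)),np.median(q[:,2]))
    A=np.c_[q[:,:2]-q[:,:2].mean(0),np.ones(len(q))];print(np.degrees(np.linalg.lstsq(A,q[:,2],rcond=None)[0][:2]))
    f=sel((579,95),25,95,115);print("fin",len(f),f.mean(0) if len(f) else '')
    K=m["intrinsics"];T=m["camera_from_world"];w=T[:3,:3]@np.array([569,144,70])+T[:3,3]
    px=K@[w[0],-w[1],-w[2]];x,y=(px[:2]/px[2]).astype(int)
    out.append(cv2.resize(im[y-60:y+60,x-40:x+40],(400,600),interpolation=cv2.INTER_CUBIC))
cv2.imwrite("pics/f.png",np.hstack(out))
print(sensors.observe()["time_s"],sensors.observe()["tcp_pos"],sensors.observe()["wrist_force"])
```

```text
scene 509 ((569.666259765625, 144.4322509765625), 36.84554672241211) 76.47875340653967
[-0.8 -0.6]
fin 62 [580.6  96.4 102.4]
top 0 ((0.0, 0.0), 0.0) nan
[0. 0.]
fin 0 
18.4 [607.2 -63.8 226.9] [-0.1  0.4 -0.3]
  return _methods._mean(a, axis=axis, dtype=dtype,
  ret = ret.dtype.type(ret / rcount)
<stdin>:8: RuntimeWarning: Mean of empty slice.
  ret = um.true_divide(
```

View pics/f.png

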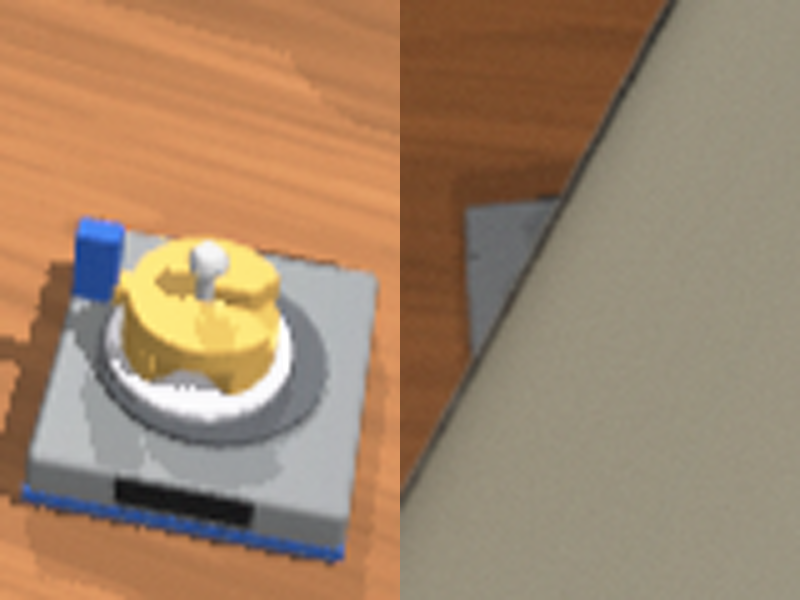

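The side view shows the weight flat on the lower one (top at 76.5 mm, 76 nominal). Its grip is at image left (100,260), its slot faces right, and the lower slot is covered. Handing in.

```bash
python3 -c "
from h import *
print(workorder.hand_in())"
```

```text
the job is handed in; nothing more can be done
None
```

The brass weight farthest from the robot is on the carrier of the 150 × 140 mm grey tester, turned about a quarter turn and let go. The job is handed in, at about 18.4 s of the 72 s allowed.

- **Sliding on:** I took it by the blue grip and slid it on from the front, under the cap, until the stem lightly touched the slot's closed end. The wrist readings there were about 1 N sideways. I backed off, lowered it over the boss, opened the jaws so it dropped flat, and gripped it again.
- **Turning:** I turned it about 90° counterclockwise seen from above. The sideways force readings were at most about 2 N, then I released it and moved the gripper clear.

**Last checks (scene camera):**
- The weight's top is at 76.5 mm against 76 mm nominal, so it reads as seated rather than 4 mm high on the boss.
- The measured tilt is 0.8° or less; I took that as depth noise.
- The grip position gives a turn of about 90–92°.

**What could not be confirmed:** the arm blocked the top camera, so the final check rests on the scene camera alone. I did not re-measure the other objects, but nothing was seen to touch them.

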